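# Clear the bag peg and hold the plasma extractor open

### The arm

A 6-joint arm with a two-finger parallel gripper is mounted at the origin on the work surface. World frame = base frame: x ahead of the robot, y to its left, z up, the work surface at z = 0. Lengths are in m, angles in rad, forces in N, time in s.
With the tool pointing down it reaches from about 0.225 to 0.875 m from the base axis. Payload 3.4 kg.
Tool frame: the origin (TCP) lies between the finger pads; the fingertips stand 8 mm ahead of it and the grasp point (between the pads) lies 11 mm behind it; z points along the fingers, y is the line along which they close (so a half turn about z gives the same grasp; the last joint's range is limited). The gripper opens to 85 mm and grips with 20 to 120 N. Pads are 22 mm wide; open, the fingers measure 114 mm over their backs; the gripper's body (76 mm by 85 mm) begins 54 mm behind the grasp point. The pads swing forward as they close: fully open they stand 13 mm farther back than shut.
Start: joints at [-1.259, 0.276, 1.505, -0, 1.361, -0.121], TCP at [0.241, -0.522, 0.202] pointing down, gripper open.
Joint ranges: [-2.89, 2.89], [-0.75, 2.08], [0.22, 2.7], [-1.18, 4.32], [0.11, 2.71], [-2.7, 2.7]. Speed limits (rad/s): [2.57, 2.57, 3.14, 3.14, 3.14, 3.14].

### API

Orientations are given as a unit quaternion [w, x, y, z].
In Python, from rig import manip gives the robot as it stands.
- The arm moves only by the tool move_arm, never from a script. Its argument "deltas" is a list that holds one entry, the list of rows, each a list of 5 numbers: the shift along the tool's x, y, z normalised to -1 to 1, where 1 is 80 cm, then the turn about the tool's z normalised to -1 to 1, where 1 is 120 degrees, then the closure, from -1 (fully open) to 1 (shut). In form: [[[tx, ty, tz, twist, grip], ...]]. A call has 1 to 12 rows; each row is the pose to reach, as a shift and turn from the pose commanded when the call began, along the tool's axes at that moment; what a row does not reach only later rows make up. A row lasts 1/10 s, in which the tool goes at most 50 mm and 8.59 degrees, less where a joint would pass 70% of its speed; a pose out of reach is approached as far as the arm can. A call with a number of a shift or a turn outside -1 to 1 is refused whole. A call with a gripper value outside its range is refused whole. The fingers move at their own pace and stop on an object; "squeeze" is the grip in N (left out, the last holds). Time passes only in rows, so rows that repeat a pose let the fingers close. It gives the time, the measured TCP pose, the force, the opening and the grip force at its end, in the units of the state.
- manip.get_state(): the state, without advancing time (a new reading comes with each control period).
- manip.get_image(name): name is "scene" or "top" or "wrist"; returns the picture (480x640x3 uint8, red, green, blue); there is no depth.
- manip.camera_params(name): a dict with "fx", "fy", "cx", "cy" (pixels), "R" (3x3) and "t" (3): a world point X has camera coordinates R X + t; the wrist camera has in their place "tool_from_camera" (4x4, takes a point from camera to tool coordinates, whose origin is the TCP and whose axes are the flange's). Camera axes: x right, y down, z forward; pixel columns grow to the right and rows downward; lengths in m; the calibration is good to about 2 mm. The wrist camera is an equidistant fisheye: a pixel r from the principal point sees the ray r / f radians off the axis. A picture is of the moment at which its call begins: read the wrist's pose just before it. camera_params takes no time and is no camera call.
- manip.sign_off(): hands the job in; it is judged then, once.
The state is a dict: "clock": time; "qpos": joint angles; "qd": joint speeds; "effort": joint torques, N m; "position": TCP position; "ee_rot": TCP orientation; "contact_force": force on the tool from outside, world axes, zero at the start; "moment": the same for the moment, N m; "width": finger opening in m; "gripper_force": force on a finger pad.
Only numpy, scipy, OpenCV 4.12 (cv2) and the standard library are available. Lean on these libraries where they do the work, as an engineer would, in place of code of your own. Each camera call takes 0.05 s, during which the arm holds its last target. There are 200 camera calls.

### The job

The next blood bag is about to be hung in the plasma extractor. Lift the steel tubing tongs up and off the extractor's bag peg and lower them, jaws down, into the steel forceps jar without dropping them; then take the blue handle and pull the sprung clear pressure plate out until its pointer pins stand at the red lines on the side quadrants, and finish while still holding it there with the gripper. Do not let the plate snap back, keep the jar standing, and leave the tube rack, the bottle and the roll of tape where they are.

Things in the scene. Friction and masses are not known exactly. Their poses are not given: they have to be found in the camera images.
- extractor: Fixed plasma extractor, 305 mm high, base 235 x 200 mm. Origin on the bench, mid-width, at its white back plate's front face; -x points out of its front (the way the pressure plate opens), y along its width. Back plate: 170 mm wide, 6 mm thick, top 305 mm up. Two 7 mm bag pegs stick straight out in front at y = +58 and -58 mm, 285 mm up, 62 mm long, their ends turned up 10 mm.
- peg (a point): The point of the +y bag peg where the tongs hang: on the peg's centre line, 45 mm out from the back plate.
- tongs_grip (a point): Rigid steel-strip tubing tongs, 165 mm long, 70 g, hanging jaws down by their closed bow on the peg. Point mid-way between the arms, 30 mm below the bow's top, 135 mm above the jaw ends; for 15 mm above and below it the arms are straight, parallel, 34 mm wide over the outside, 10 mm deep. z: jaws to bow; y: arm to arm (along the extractor's y while hanging); x: depth.
- tongs_jaws (a point): The lower end of the tongs, between the black jaws (together 16 mm wide, 12 mm deep), 135 mm below tongs_grip. Seen from the front the slot inside the bow is 29 mm wide, narrowing to the jaws, so the hanging tongs can rise 15 to 50 mm on the peg, and must rise 15 mm to be drawn off over its turned-up end.
- jar: Loose steel forceps jar, open round cup, 95 mm high, 72 mm across (76 mm at the rim), inside 68 mm across, floor 6 mm thick, 0.35 kg. Origin at the centre of its underside, z up.
- press_plate (a joint): Opening angle of the pressure plate in rad: 0 closed (upright), grows as its top leans out to the front, stop at 0.75; the red lines are at 0.50. A spring always pulls it shut: about 5 N at the handle when closed, about 11 N at the red lines.
- handle_mid (a point): Middle of the pressure plate's blue handle bar: round, 14 mm thick, 72 mm long, parallel to the extractor's y, 56 mm free between its two arms. Closed, it is 100 mm in front of the back plate, 205 mm above the bench and 20 mm above the plate's top edge; it circles about the hinge at 188 mm radius, coming down to 146 mm above the bench at the red lines.
- hinge_mid (a point): Middle of the plate's hinge axis (parallel to the extractor's y), 20 mm in front of the back plate and 35 mm above the bench.
- red_line (a point): The red line on the +y guide quadrant (thin aluminium arc, 135 mm radius about the hinge, beside the plate; its twin is at the -y side). The plate's black pointer pin moves along the arc and should stop at this line.
- rack: White tube rack with capped blood tubes, 62 x 100 mm, 88 mm high; leave alone. Origin at the centre of its underside.
- bottle: White bottle with blue cap, 60 mm across, 118 mm high; leave alone. Origin at the centre of its underside.
- tape: White roll of tape, 68 mm across, 25 mm high, lying flat; leave alone. Origin at the centre of its underside.
Mind the look-alikes: they are no part of the job. Of the things that look like the part that bears tongs_grip, the middle-sized one is meant.

How it is judged:
On the way, in this order (a step that is already met when the one before it is completed fails the run):
1. the tongs are off the peg and carried clear of it by the gripper (distance between tongs_grip and peg above 0.07 m and height (world z) of tongs_jaws above 0.06 m and contact force between the fingers and tongs above 0.5 N and contact force between extractor and tongs below 0.1 N), for 0.1 s.
2. the tongs stand jaws down in the jar and are let go, with the plate still closed (horizontal distance between tongs_jaws and jar below 0.036 m and z of tongs_jaws in the frame of jar below 0.03 m and angle between tongs_grip's own z axis and vertical below 0.7 rad and contact force between the fingers and tongs below 0.1 N and value of joint press_plate below 0.1 rad), for 0.2 s.
3. the pressure plate is pulled out to the red lines and kept there (value of joint press_plate between 0.44 and 0.56 rad and contact force between the fingers and press_plate above 2 N), for 0.5 s.
At the end, for the whole second after the job is handed in: The fingers hold the pressure plate (contact over 2 N) open at 0.50 +- 0.06 rad, the red lines; the tongs rest free of the gripper with their jaws at the bottom of the jar (within 30 mm of its underside's height), leaning less than 0.7 rad; the jar stands upright on the bench (all of step 3 and horizontal distance between tongs_jaws and jar below 0.036 m and z of tongs_jaws in the frame of jar below 0.03 m and angle between tongs_grip's own z axis and vertical below 0.7 rad and contact force between the fingers and tongs below 0.1 N and angle between jar's own z axis and vertical below 0.15 rad and height (world z) of jar below 0.01 m); the arm keeps its last pose, push and grip.
It fails at once if the pressure plate snaps back shut (closing faster than 1.2 rad/s) (velocity of joint press_plate below -1.2 rad/s).
It fails at once if the tongs are dropped or flung (faster than 1.3 m/s) (linear speed of tongs above 1.3 m/s).
It fails at once if the jar is tipped over (angle between jar's own z axis and vertical above 0.5 rad).
It fails at once if the tube rack, the bottle or the roll of tape is disturbed (moved over 25 mm, or rack or bottle tipped) (distance of any of rack, bottle, tape from where it was at the start of the episode above 0.025 m or angle between any of rack, bottle's own z axis and vertical above 0.3 rad).
It also fails if it takes over 59 s, if anything falls off the work surface, if the arm or the gripper's body presses on something with over 40 N, if the wrist force passes 120 N, or if a joint passes its speed limit or range.

## Working session

There is one attempt and no reset: what is moved stays moved. The work goes in short steps, Python scripts to look and compute and a tool call to move; the robot and the scene stay as the last step left them, time stands still between calls to the robot, and variables do not carry over. Pictures are saved under pics/ and viewed, at most 10 in all, crops included, and the job is handed in when it is done.

Besides the shell and the picture viewer there is one more tool, called after "Call:" as a command line: name --argument value ..., lists and objects as JSON in quotes. move_arm: Moves the arm, as the interface text tells. Scaled input: -1 to 1 covers 80 cm each way for a shift and 120 degrees each way for a turn. Its arguments: {"type":"object","properties":{"deltas":{"type":"array","items":{"type":"array","items":{"type":"array","items":{"type":"number","minimum":-1,"maximum":1}}}},"squeeze":{"type":"number"}},"required":["deltas"]}

```bash
mkdir -p pics
python3 - <<'E'
from rig import manip
import cv2
s=manip.get_state();print(s)
for n in("scene","top"):
    im=manip.get_image(n);cv2.imwrite(f"pics/{n}0.png",im[:,:,::-1])
    print(n,manip.camera_params(n))
print(manip.camera_params("wrist"))
E
```

```text
{'clock': 0.0, 'qpos': array([-1.25902046e+00,  2.76575338e-01,  1.50616962e+00,  2.07500479e-06,
        1.36067395e+00, -1.21002033e-01]), 'qd': array([ 0.00084089,  0.00089016,  0.00079069, -0.00113024, -0.00128139,
       -0.0004483 ]), 'effort': array([ 5.08799094e-04, -4.16771007e+01, -2.45803213e+01, -1.33925200e-04,
        1.08699489e-02,  3.18207924e-06]), 'position': array([ 0.24096347, -0.52142209,  0.20143642]), 'ee_rot': array([-9.09076037e-04,  9.76678762e-01,  2.14703892e-01, -8.59587978e-05]), 'contact_force': array([ 0.43547754, -0.46310762, -0.08908394]), 'moment': array([-0.02909142, -0.01555289, -0.02774409]), 'gripper_force': 0.0, 'width': 0.08531243108547903}
scene {'fx': 577.8542809268371, 'fy': 577.8542809268371, 'cx': 312.07929006746434, 'cy': 247.4974507371609, 'R': array([[ 0.24142917,  0.97039994,  0.00599295],
       [ 0.63011031, -0.15206468, -0.7614705 ],
       [-0.73801961,  0.18761741, -0.64817186]]), 't': array([-0.0479137 , -0.19353545,  1.71770451])}
top {'fx': 565.9454414600981, 'fy': 565.9454414600981, 'cx': 320.5331096528174, 'cy': 238.36040413070577, 'R': array([[ 0.01982519, -0.99977066, -0.00809835],
       [-0.98309105, -0.01801835, -0.18222878],
       [ 0.18204107,  0.01157413, -0.98322281]]), 't': array([-0.06513915,  0.52490139,  1.20493244])}
{'fx': 371.64829954431775, 'fy': 371.64829954431775, 'cx': 311.72444856515995, 'cy': 235.20391016189825, 'tool_from_camera': array([[-1.89040620e-03, -9.50531818e-01, -3.10621457e-01,
         7.93657927e-02],
       [ 9.99998120e-01, -1.93074117e-03, -1.77617248e-04,
        -5.99694079e-04],
       [-4.30898791e-04, -3.10621209e-01,  9.50533681e-01,
        -1.71904507e-01],
       [ 0.00000000e+00,  0.00000000e+00,  0.00000000e+00,
         1.00000000e+00]])}
```

View pics/scene0.png

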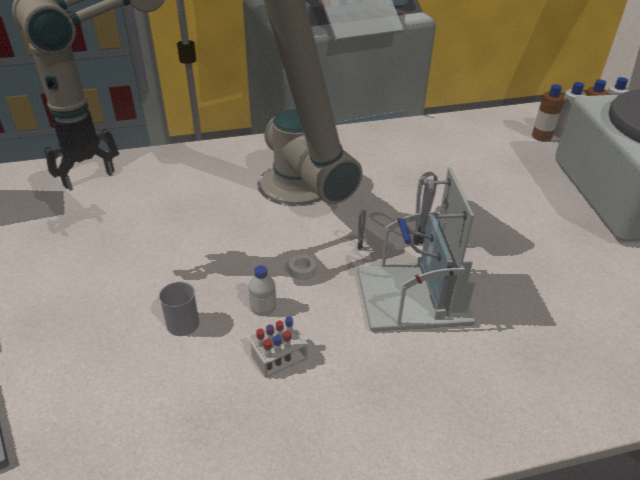

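View pics/top0.png

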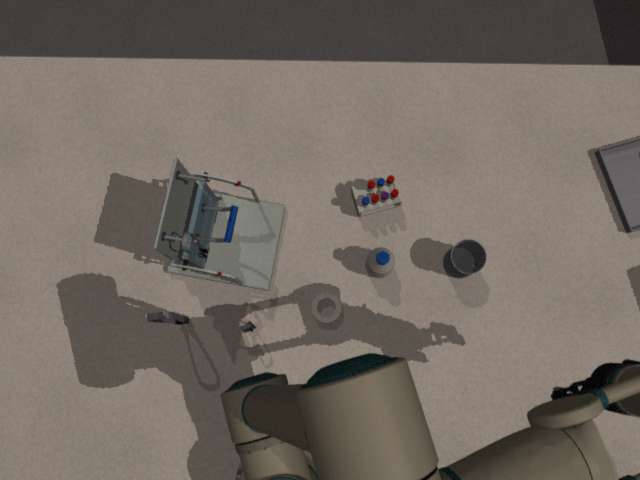

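Run:
```python
import cv2,numpy as np
a=cv2.imread("pics/scene0.png")[155:335,340:490];b=cv2.imread("pics/top0.png")[150:390,140:340]
a=cv2.resize(a,(500,600),interpolation=cv2.INTER_CUBIC)
cv2.imwrite("pics/c1.png",cv2.resize(a,None,fx=1,fy=1))
cv2.imwrite("pics/c2.png",cv2.resize(b[:150],(800,600),interpolation=cv2.INTER_CUBIC))
```

```text
(no output)
```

View pics/c1.png

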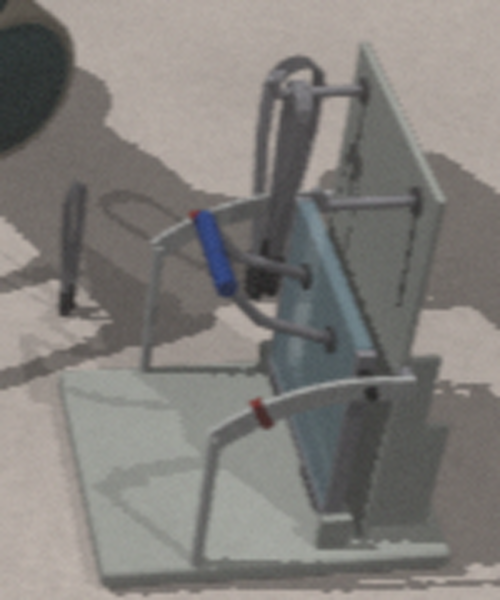

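View pics/c2.png

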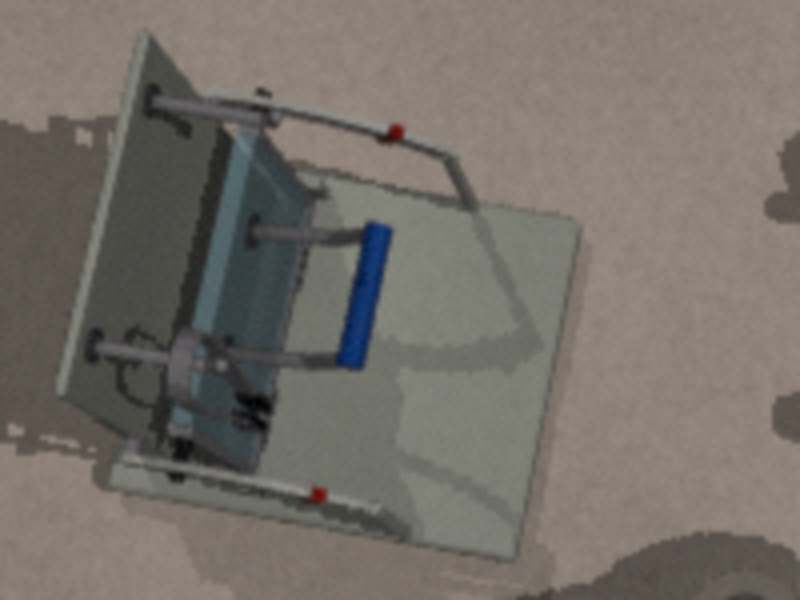

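```bash
cat > h.py <<'E'
import numpy as np,cv2
from rig import manip
from scipy.optimize import least_squares
from scipy.spatial.transform import Rotation as Ro
P={n:manip.camera_params(n) for n in("scene","top","wrist")}
def proj(n,X):
    p=P[n];c=np.asarray(X)@p["R"].T+p["t"]
    return np.stack([p["fx"]*c[...,0]/c[...,2]+p["cx"],p["fy"]*c[...,1]/c[...,2]+p["cy"]],-1)
def ray(n,uv):
    p=P[n];d=p["R"].T@np.array([(uv[0]-p["cx"])/p["fx"],(uv[1]-p["cy"])/p["fy"],1])
    return -p["R"].T@p["t"],d/np.linalg.norm(d)
def plane(n,uv,z):
    o,d=ray(n,uv);return o+d*(z-o[2])/d[2]
def tri(rs):
    A=sum(np.eye(3)-np.outer(d,d) for o,d in rs);b=sum((np.eye(3)-np.outer(d,d))@o for o,d in rs)
    X=np.linalg.solve(A,b);return X,[np.linalg.norm((np.eye(3)-np.outer(d,d))@(X-o)) for o,d in rs]
def tool(s=None):
    s=s or manip.get_state();q=s["ee_rot"];return Ro.from_quat([q[1],q[2],q[3],q[0]]).as_matrix(),s["position"]
def wray(uv,T):
    p=P["wrist"];x,y=(uv[0]-p["cx"]),(uv[1]-p["cy"]);r=np.hypot(x,y)+1e-9;th=r/p["fx"]
    d=np.array([np.sin(th)*x/r,np.sin(th)*y/r,np.cos(th)]);M=p["tool_from_camera"];R,t=T
    return R@M[:3,3]+t,R@M[:3,:3]@d
def wproj(X,T):
    p=P["wrist"];M=p["tool_from_camera"];R,t=T
    c=M[:3,:3].T@(R.T@(np.asarray(X)-t)-M[:3,3]);th=np.arctan2(np.hypot(c[0],c[1]),c[2]);k=p["fx"]*th/np.hypot(c[0],c[1])
    return np.array([p["cx"]+k*c[0],p["cy"]+k*c[1]])
def ext(p,X):
    c,s=np.cos(p[2]),np.sin(p[2]);X=np.asarray(X,float)
    return X@np.array([[c,s,0],[-s,c,0],[0,0,1]])+np.array([p[0],p[1],0])
E
python3 - <<'E'
from h import *
X=[(-.1,.036,.205),(-.1,-.036,.205),(0,.058,.285),(0,-.058,.285),(0,.085,.305),(0,-.085,.305)]
S=np.array([(202,213),(226,290),(360,90),(415,202),(360,48),(437,203)])/3.3333+[340,155]
T=np.array([(350,362),(378,228),(93,345),(152,100),(64,393),(150,36)])/4+[140,150]
f=lambda p:np.r_[(proj("scene",ext(p,X))-S).ravel(),(proj("top",ext(p,X))-T).ravel()]
r=least_squares(f,[.45,.3,1.5],loss="soft_l1");p=r.x
print(p,np.round(f(p).reshape(-1,2),1).tolist())
np.save("ext.npy",p)
for n,x in dict(peg=(-.045,.058,.285),pegend=(-.062,.058,.285),handle=(-.1,0,.205),h50=(-.02-.188*np.sin(np.arctan2(.08,.17)+.5),0,.035+.188*np.cos(np.arctan2(.08,.17)+.5))).items(): print(n,ext(p,x).round(4))
for n,uv,z in(("top",(465.5,258),.095),("scene",(179,295),.095),("top",(383,258),.118),("scene",(261,271),.118),("top",(327,308),.025),("scene",(301,264),.025),("top",(378,192),.088)):print(n,plane(n,uv,z).round(3))
for n,b in(("scene",(150,270,60,80)),("top",(435,230,65,60))): pass
print("lookalikes",plane("top",(165,318),0),plane("top",(185,320),0),plane("top",(248,326),0),plane("scene",(360,248),0))
# tongs: jaws
j=tri([ray("scene",np.array((262,285))/3.3333+[340,155]),ray("top",np.array((255,410))/4+[140,150])]);print("jaws",j)
E
```

```text
[0.53956606 0.21594709 1.4130871 ] [[-0.3, 0.5], [-0.5, -1.3], [0.9, -1.3], [0.1, -1.8], [-1.0, -3.7], [-0.6, -1.9], [-0.1, 0.6], [0.5, -1.6], [-0.4, -0.8], [-0.8, -0.9], [0.1, -0.0], [0.1, -2.3]]
peg [0.4752 0.1806 0.285 ]
pegend [0.4725 0.1638 0.285 ]
handle [0.5239 0.1172 0.205 ]
h50 [0.5126 0.0463 0.1459]
top [ 0.481 -0.363  0.095]
scene [ 0.494 -0.364  0.095]
top [ 0.474 -0.186  0.118]
scene [ 0.485 -0.186  0.118]
top [ 0.374 -0.072  0.025]
scene [ 0.383 -0.074  0.025]
top [ 0.623 -0.178  0.088]
lookalikes [0.34660434 0.29120499 0.        ] [0.34303641 0.24591269 0.        ] [0.33250368 0.10381563 0.        ] [0.33192638 0.09416134 0.        ]
jaws (array([0.4768739 , 0.18275546, 0.12539947]), [np.float64(0.0022059662513582165), np.float64(0.002205966251358236)])
```

```bash
cat >> h.py <<'E'
def go(X,phi):
    "normalised row to TCP X with tool y at world angle phi"
    R,t=tool();d=R.T@(np.asarray(X)-t)/.8
    cur=np.arctan2(R[1,1],R[0,1]);w=(phi-cur+np.pi)%(2*np.pi)-np.pi
    print("row",d.round(4),"twist",round(-w/np.radians(120),4),"| pos",t.round(4),"yang",round(cur,3))
E
python3 -c "
from h import *
go([.475,.181,.41],-.158)"
```

```text
row [ 0.6339 -0.6749 -0.2594] twist -0.4679 | pos [ 0.241  -0.5215  0.2015] yang -1.138
```

Call:
move_arm --deltas '[[[0.634,-0.675,-0.26,-0.468,-1],[0.634,-0.675,-0.26,-0.468,-1],[0.634,-0.675,-0.26,-0.468,-1],[0.634,-0.675,-0.26,-0.468,-1],[0.634,-0.675,-0.26,-0.468,-1],[0.634,-0.675,-0.26,-0.468,-1],[0.634,-0.675,-0.26,-0.468,-1],[0.634,-0.675,-0.26,-0.468,-1],[0.634,-0.675,-0.26,-0.468,-1],[0.634,-0.675,-0.26,-0.468,-1],[0.634,-0.675,-0.26,-0.468,-1],[0.634,-0.675,-0.26,-0.468,-1]]]' --squeeze 40

```text
clock: 1.3
position: [0.4235, 0.0281, 0.3649]
ee_rot: [0.0, 0.761, 0.649, -0.0]
contact_force: [1.1, -1.2, -0.5]
width: 0.0853
gripper_force: 0.0
```

```bash
python3 -c "
from h import *
go([.475,.181,.41],-.158)"
```

```text
row [ 0.1988  0.0336 -0.0564] twist 0.0001 | pos [0.4235 0.0281 0.3649] yang -0.158
```

Call:
move_arm --deltas '[[[0.199,0.034,-0.056,0,-1],[0.199,0.034,-0.056,0,-1],[0.199,0.034,-0.056,0,-1],[0.199,0.034,-0.056,0,-1],[0.199,0.034,-0.056,0,-1],[0.199,0.034,-0.056,0,-1]]]'

```text
clock: 1.9
position: [0.4751, 0.1788, 0.4085]
ee_rot: [-0.0, 0.76, 0.649, -0.001]
contact_force: [0.9, -0.1, -0.1]
width: 0.0854
gripper_force: 0.0
```

Run:
```python
from h import *
T=tool();im=manip.get_image("wrist")[:,:,::-1].copy()
p=np.load("ext.npy");print(T[1])
np.save("T1.npy",np.c_[T[0],T[1]]);cv2.imwrite("pics/w1raw.png",im)
for x in[(-.045,.058,.285),(-.062,.058,.295),(0,.058,.285),(-.045,.041,.261),(-.045,.075,.261),(-.045,.058,.126),(-.1,.036,.205),(-.1,-.036,.205),(0,.085,.305),(0,-.085,.305)]:
    u=wproj(ext(p,x),T);print(x,u.round(0));cv2.circle(im,tuple(int(v) for v in u),3,(0,255,0),1)
cv2.imwrite("pics/w1.png",im)
```

```text
[0.4750953  0.17882743 0.40853607]
(-0.045, 0.058, 0.285) [313. 214.]
(-0.062, 0.058, 0.295) [313. 237.]
(0, 0.058, 0.285) [313. 159.]
(-0.045, 0.041, 0.261) [332. 207.]
(-0.045, 0.075, 0.261) [293. 207.]
(-0.045, 0.058, 0.126) [312. 181.]
(-0.1, 0.036, 0.205) [333. 244.]
(-0.1, -0.036, 0.205) [399. 244.]
(0, 0.085, 0.305) [276. 162.]
(0, -0.085, 0.305) [491. 168.]
```

View pics/w1.png

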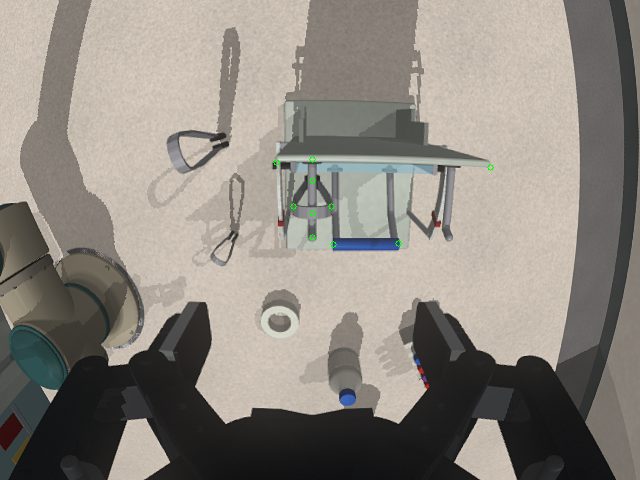

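Call:
move_arm --deltas '[[[0.002,0,0.05,0,-1],[0.002,0,0.1,0,-1],[0.002,0,0.14,0,-1],[0.002,0,0.17,0,-1],[0.002,0,0.198,0,-1],[0.002,0,0.198,0,-1],[0.002,0,0.198,0,-1]]]'

```text
clock: 2.65
position: [0.4755, 0.1795, 0.2513]
ee_rot: [0.0, 0.761, 0.649, -0.0]
contact_force: [0.0, -0.1, 0.2]
width: 0.0853
gripper_force: 0.0
```

Run:
```python
from h import *
T=tool();im=manip.get_image("wrist")[:,:,::-1].copy();print(T[1])
cv2.imwrite("pics/w2.png",im)
```

```text
[0.47552615 0.17949221 0.25129136]
```

View pics/w2.png

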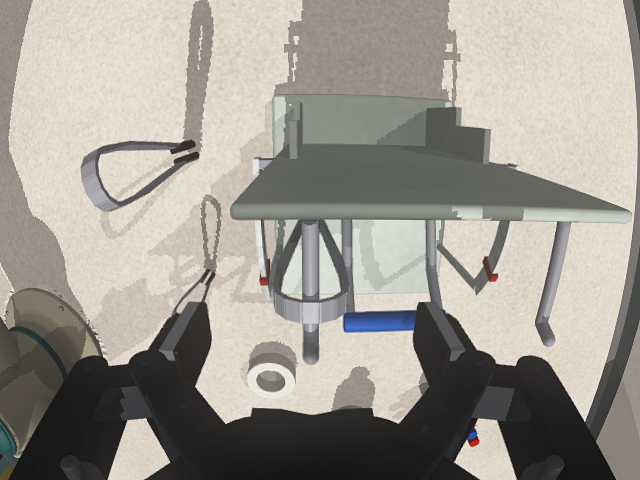

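Run:
```python
from h import *
T=tool();p=np.load("ext.npy")
for x in[(-.04,.058,.291),(-.045,.058,.291),(-.05,.058,.291),(-.062,.058,.295),(-.1,0,.205)]:print(x,wproj(ext(p,x),T).round(0))
print(wproj(T[0]@[0,.0425,-.011]+T[1],T))
```

```text
(-0.04, 0.058, 0.291) [311. 307.]
(-0.045, 0.058, 0.291) [311. 318.]
(-0.05, 0.058, 0.291) [311. 328.]
(-0.062, 0.058, 0.295) [311. 356.]
(-0.1, 0, 0.205) [395. 321.]
[399.73124829 288.01091994]
```

Call:
move_arm --deltas '[[[0,0,0,0,0.2],[0,0,0,0,0.3],[0,0,0,0,0.5],[0,0,0,0,0.8],[0,0,0,0,1],[0,0,0,0,1],[0,0,0,0,1],[0,0,0,0,1]]]' --squeeze 50

```text
clock: 3.5
position: [0.4751, 0.181, 0.2525]
ee_rot: [-0.0, 0.761, 0.649, 0.0]
contact_force: [-3.3, 0.1, 8.6]
width: 0.0259
gripper_force: 45.8
```

Run:
```python
from h import *
im=manip.get_image("wrist")[:,:,::-1].copy()
sc=manip.get_image("scene")[:,:,::-1]
c=cv2.resize(im[180:440,190:440],(520,540),interpolation=cv2.INTER_CUBIC)
d=cv2.resize(sc[150:290,380:470],(278,540)[::1] if 0 else (278,432),interpolation=cv2.INTER_CUBIC)
o=np.zeros((540,798,3),np.uint8);o[:,:520]=c;o[:432,520:]=d
cv2.imwrite("pics/w3.png",o);print(manip.get_state()["contact_force"],manip.get_state()["width"])
```

```text
[-2.84783418 -0.20721883  9.07219017] 0.025685403758564644
```

View pics/w3.png

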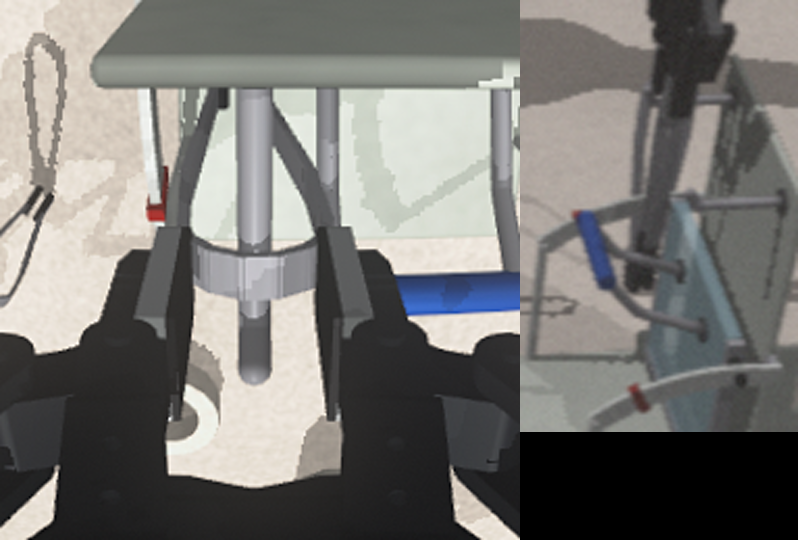

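Run:
```python
from h import *
T=tool();p=np.load("ext.npy")
for w in(.026,.034):
  for z in(.008,-.011):
   for x in(.011,-.011):print(w,z,x,[wproj(T[0]@[x,s*w/2,z]+T[1],T).round(0) for s in(-1,1)])
for z in(.289,.261,.246,.23,.2):print(z,[wproj(ext(p,(-.040,.058+s*.017,z)),T).round(0) for s in(1,-1)])
```

```text
0.026 0.008 0.011 [array([288., 254.]), array([338., 254.])]
0.026 0.008 -0.011 [array([289., 292.]), array([337., 292.])]
0.026 -0.011 0.011 [array([286., 268.]), array([341., 268.])]
0.026 -0.011 -0.011 [array([287., 309.]), array([339., 309.])]
0.034 0.008 0.011 [array([280., 254.]), array([346., 254.])]
0.034 0.008 -0.011 [array([282., 292.]), array([344., 292.])]
0.034 -0.011 0.011 [array([277., 268.]), array([349., 268.])]
0.034 -0.011 -0.011 [array([279., 309.]), array([347., 309.])]
0.289 [array([273., 306.]), array([355., 306.])]
0.261 [array([278., 278.]), array([349., 278.])]
0.246 [array([281., 266.]), array([346., 266.])]
0.23 [array([283., 255.]), array([344., 255.])]
0.2 [array([286., 238.]), array([340., 238.])]
```

Run:
```python
from h import *
T=tool()
def sol(w,uL,uR,v):
    f=lambda q:np.r_[wproj(T[0]@[q[0],-w/2,q[1]]+T[1],T)-[uL,v],wproj(T[0]@[q[0],w/2,q[1]]+T[1],T)-[uR,v]]
    r=least_squares(f,[0,0]);print(w,r.x.round(4),r.fun.round(1))
sol(.0853,210,416,303)
sol(.026,281,343,290);sol(.034,281,343,290);sol(.030,281,343,290)
```

```text
0.0853 [ 0.0072 -0.0398] [ 0.3  0.2  0.3 -0.2]
0.026 [ 0.01   -0.0321] [ 1.4  0.1  1.3 -0.1]
0.034 [-0.0114  0.0108] [ 1.1  0.1  1.  -0.1]
0.03 [-0.0007 -0.0106] [ 1.2  0.1  1.1 -0.1]
```

Run:
```python
from h import *
p=np.load("ext.npy")
for z in(.3,.29,.28,.27,.26,.25,.24):print(z,[proj("scene",ext(p,(-.045,.058+s,z))).round(0) for s in(.02,-.02)])
im=manip.get_image("scene")[:,:,::-1]
cv2.imwrite("pics/s4.png",cv2.resize(im[130:230,395:485],(720,600)[::1] if 0 else (540,600),interpolation=cv2.INTER_NEAREST))
```

```text
0.3 [array([427., 170.]), array([431., 181.])]
0.29 [array([426., 174.]), array([431., 185.])]
0.28 [array([425., 178.]), array([430., 189.])]
0.27 [array([425., 182.]), array([429., 193.])]
0.26 [array([424., 186.]), array([429., 197.])]
0.25 [array([424., 190.]), array([428., 201.])]
0.24 [array([423., 194.]), array([427., 205.])]
```

View pics/s4.png

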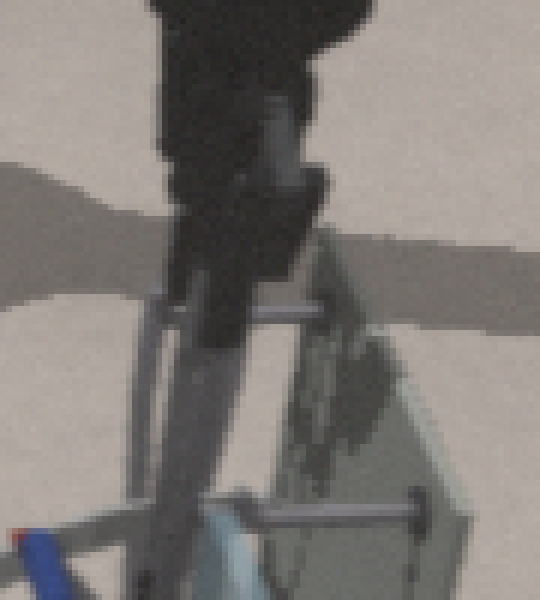

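Run:
```python
from h import *
T=tool()
for x in(.0425,.038,.03):
  print(x,[(z,int(wproj(T[0]@[x,0.001,z]+T[1],T)[1])) for z in(-.05,-.06,-.065,-.07,-.08,-.09,-.1,-.11)])
```

```text
0.0425 [(-0.05, 228), (-0.06, 237), (-0.065, 243), (-0.07, 248), (-0.08, 261), (-0.09, 277), (-0.1, 296), (-0.11, 320)]
0.038 [(-0.05, 240), (-0.06, 251), (-0.065, 256), (-0.07, 262), (-0.08, 276), (-0.09, 293), (-0.1, 314), (-0.11, 339)]
0.03 [(-0.05, 262), (-0.06, 273), (-0.065, 280), (-0.07, 287), (-0.08, 302), (-0.09, 321), (-0.1, 343), (-0.11, 370)]
```

Call:
move_arm --deltas '[[[0,0,0,0,0.6],[0,0,0,0,0.2],[0,0,0,0,-0.2],[0,0,0,0,-0.4],[0,0,0,0,-0.4]]]'

```text
clock: 4.15
position: [0.4756, 0.1806, 0.2504]
ee_rot: [-0.0, 0.761, 0.649, -0.0]
contact_force: [0.5, -0.5, 0.2]
width: 0.0597
gripper_force: 0.0
```

Call:
move_arm --deltas '[[[0,0,0.015,0,-0.4],[0,0,0.03,0,-0.4],[0,0,0.045,0,-0.4],[0,0,0.045,0,-0.4],[0,0,0.045,0,0.2],[0,0,0.045,0,0.4],[0,0,0.045,0,0.7],[0,0,0.045,0,1],[0,0,0.045,0,1],[0,0,0.045,0,1]]]' --squeeze 50

```text
clock: 5.15
position: [0.4761, 0.1807, 0.2152]
ee_rot: [0.0, 0.761, 0.649, 0.0]
contact_force: [0.7, 0.1, 1.2]
width: 0.0334
gripper_force: 49.7
```

Call:
move_arm --deltas '[[[0,0,-0.012,0,1],[0,0,-0.025,0,1],[0,0,-0.04,0,1],[0,0,-0.04,0,1],[-0.015,0,-0.04,0,1],[-0.03,0,-0.04,0,1],[-0.045,0,-0.04,0,1],[-0.051,0,-0.04,0,1],[-0.051,0,-0.04,0,1]]]'

```text
clock: 6.05
position: [0.469, 0.1393, 0.2467]
ee_rot: [-0.0, 0.761, 0.648, -0.0]
contact_force: [0.5, 0.8, -0.1]
width: 0.0334
gripper_force: 49.7
```

Call:
move_arm --deltas '[[[0,0,-0.05,0,1],[0,0,-0.1,0,1],[0,0,-0.14,0,1],[-0.06,0,-0.14,0,1],[-0.12,0,-0.14,0,1],[-0.18,0,-0.14,0,1],[-0.24,0,-0.14,0,1],[-0.3,0,-0.14,0,1],[-0.36,0,-0.14,0,1],[-0.42,0,-0.14,0,1],[-0.48,0,-0.14,0,1],[-0.48,0,-0.14,0,1]]]'

```text
clock: 7.25
position: [0.4081, -0.2446, 0.3579]
ee_rot: [0.0, 0.763, 0.646, -0.001]
contact_force: [-0.0, 1.1, -0.6]
width: 0.0334
gripper_force: 50.1
```

Run:
```python
from h import *
T=tool();im=manip.get_image("wrist")[:,:,::-1].copy();print(T[1])
for a in np.linspace(0,6.28,12):
    u=wproj([.487+.038*np.cos(a),-.364+.038*np.sin(a),.095],T);cv2.circle(im,tuple(int(v) for v in u),2,(0,255,0),-1)
cv2.imwrite("pics/w5.png",im)
```

```text
[ 0.40807033 -0.24464591  0.3579015 ]
```

View pics/w5.png

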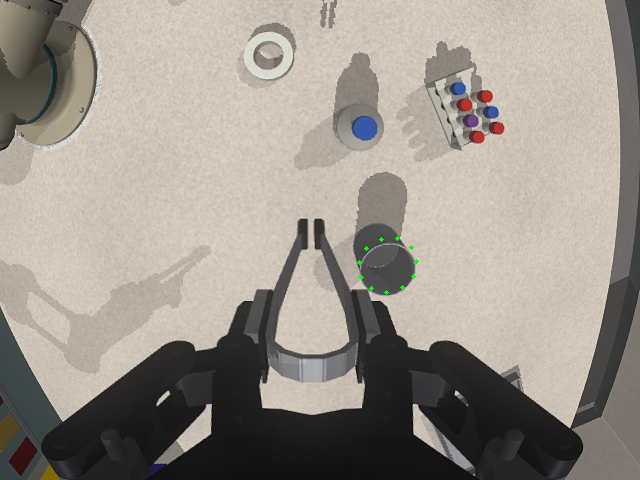

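Run:
```python
from h import *
T=tool();o,d=wray((311,221),T);J=o+d*(T[1][2]-.0887-o[2])/d[2];print("jaws",J)
tgt=np.array([.4845,-.367]);off=J[:2]-T[1][:2];print(off)
go([*(tgt-off),.25],-.158+0)
```

```text
jaws [ 0.40814836 -0.23565726  0.26943967]
[-0.00035865  0.00582184]
row [-0.1466  0.1209  0.135 ] twist -0.0024 | pos [ 0.4085 -0.2415  0.3581] yang -0.163
```

Call:
move_arm --deltas '[[[-0.03,0.024,0,0,1],[-0.073,0.06,0,0,1],[-0.11,0.09,0.03,0,1],[-0.147,0.121,0.08,0,1],[-0.147,0.121,0.135,0,1],[-0.147,0.121,0.135,0,1],[-0.147,0.121,0.135,0,1]]]'

```text
clock: 8.0
position: [0.4865, -0.3688, 0.251]
ee_rot: [-0.001, 0.76, 0.65, 0.0]
contact_force: [-0.5, -0.3, -0.2]
width: 0.033
gripper_force: 50.2
```

Run:
```python
from h import *
T=tool();im=manip.get_image("wrist")[:,:,::-1].copy();print(T[1])
for a in np.linspace(0,6.28,16):
    u=wproj([.4845+.038*np.cos(a),-.367+.038*np.sin(a),.095],T);cv2.circle(im,tuple(int(v) for v in u),1,(0,255,0),-1)
cv2.imwrite("pics/w6.png",im);print(wproj([.4845,-.367,.095],T))
go([.4846,-.3728,.098],-.158)
```

```text
[ 0.48651324 -0.36879862  0.2509688 ]
[310.18524543 205.35486093]
row [-0.0038 -0.0036  0.1943] twist 0.0007 | pos [ 0.4875 -0.3699  0.2534] yang -0.156
```

View pics/w6.png

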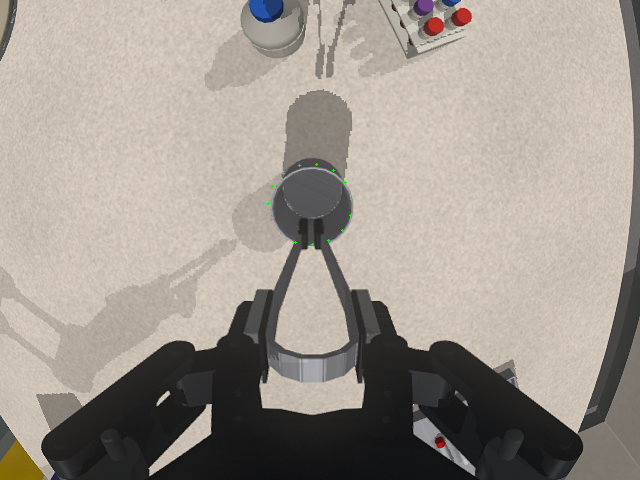

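Call:
move_arm --deltas '[[[-0.002,-0.002,0.04,0,1],[-0.002,-0.002,0.08,0,1],[-0.002,-0.002,0.12,0,1],[-0.002,-0.002,0.15,0,1],[-0.002,-0.002,0.17,0,1],[-0.002,-0.002,0.184,0,1],[-0.002,-0.002,0.19,0,1],[-0.002,-0.002,0.19,0,1],[-0.002,-0.002,0.19,0,1]]]'

```text
clock: 8.95
position: [0.4852, -0.3723, 0.1006]
ee_rot: [0.002, 0.761, 0.649, 0.0]
contact_force: [0.8, -0.9, -1.3]
width: 0.0329
gripper_force: 50.3
```

Creep down until contact.

Call:
move_arm --deltas '[[[0,0,0.002,0,1],[0,0,0.004,0,1],[0,0,0.005,0,1],[0,0,0.005,0,1]]]'

```text
clock: 9.35
position: [0.4843, -0.3717, 0.095]
ee_rot: [0.0, 0.761, 0.649, -0.0]
contact_force: [-0.6, 0.3, 0.7]
width: 0.0331
gripper_force: 50.3
```

Call:
move_arm --deltas '[[[0,0,0.002,0,1],[0,0,0.004,0,1],[0,0,0.004,0,1]]]'

```text
clock: 9.65
position: [0.4844, -0.3722, 0.0948]
ee_rot: [0.001, 0.761, 0.649, -0.0]
contact_force: [-2.3, 1.7, 15.4]
width: 0.033
gripper_force: 52.2
```

Call:
move_arm --deltas '[[[0,0,-0.003,0,1],[0,0,-0.003,0,0.5],[0,0,-0.003,0,0.2],[0,0,-0.003,0,0],[0,0,-0.003,0,-0.4],[0,0,-0.003,0,-0.8],[0,0,-0.003,0,-1],[0,0,-0.003,0,-1],[0,0,-0.003,0,-1],[0,0,-0.003,0,-1]]]'

```text
clock: 10.65
position: [0.4842, -0.3716, 0.0941]
ee_rot: [0.0, 0.761, 0.649, -0.0]
contact_force: [-0.5, -0.3, 1.0]
width: 0.0853
gripper_force: 0.0
```

Call:
move_arm --deltas '[[[0,0,-0.02,0,-1],[0,0,-0.04,0,-1],[0,0,-0.06,0,-1],[0,0,-0.08,0,-1],[0,0,-0.1,0,-1],[0,0,-0.13,0,-1],[0,0,-0.17,0,-1],[0,0,-0.21,0,-1],[0,0,-0.25,0,-1],[0,0,-0.25,0,-1]]]'

```text
clock: 11.65
position: [0.486, -0.3732, 0.2995]
ee_rot: [0.005, 0.761, 0.649, 0.0]
contact_force: [0.2, -0.5, 0.4]
width: 0.0857
gripper_force: 0.0
```

Run:
```python
from h import *
T=tool();print(T[1])
a=cv2.imread("pics/scene0.png");b=manip.get_image("scene")[:,:,::-1]
d=np.abs(a.astype(int)-b).max(2)>30
m=d[200:345,140:235].astype(np.uint8)
print("scene jar change"); 
for r in range(0,145,5): print(r+200,''.join('#' if v else '.' for v in m[r,::2]))
```

```text
[ 0.48598442 -0.37321911  0.29952006]
scene jar change
200 #########.......................................
205 ..#######.......................................
210 ...#######......................................
215 ................................................
220 ................................................
225 ................................................
230 ................................................
235 ................................................
240 ................................................
245 ................................................
250 ................................................
255 .................................###############
260 ......................................##########
265 ...............###............##################
270 ...............###.############.################
275 ...............###.###############........######
280 ...............#####............................
285 ................................................
290 ................................................
295 ................................................
300 ................................................
305 ................................................
310 ................................................
315 ................................................
320 ................................................
325 ................................................
330 ................................................
335 ................................................
340 ................................................
```

Run:
```python
from h import *
b=manip.get_image("scene")[:,:,::-1];t=manip.get_image("top")[:,:,::-1]
print("jaw,top upright",proj("scene",[[.485,-.367,.008],[.485,-.367,.172]]).round(0),proj("top",[[.485,-.367,.008],[.485,-.367,.172]]).round(0))
for L,y in((-.3,0),(.3,0),(0,.3),(0,-.3)):
    X=[.485+.165*np.sin(L),-.367+.165*np.sin(y),.008+.165*np.cos(.3)];print(L,y,proj("scene",X).round(0),proj("top",X).round(0))
o=np.zeros((540,800,3),np.uint8)
o[:,:360]=cv2.resize(b[220:340,140:220],(360,540),interpolation=cv2.INTER_NEAREST)
o[:,360:]=cv2.resize(t[210:310,420:500],(440,540),interpolation=cv2.INTER_NEAREST)
cv2.imwrite("pics/f.png",o)
g=cv2.cvtColor(b,cv2.COLOR_BGR2GRAY)[250:312:2,158:212:2]
for r,row in enumerate(g):print(250+2*r,''.join('#' if v<75 else('+' if v<110 else('-' if v<140 else '.')) for v in row))
```

```text
jaw,top upright [[183. 320.]
 [172. 266.]] [[458. 262.]
 [477. 250.]]
-0.3 0 [171. 253.] [477. 275.]
0.3 0 [174. 284.] [476. 227.]
0 0.3 [196. 264.] [452. 250.]
0 -0.3 [148. 272.] [501. 251.]
250 ...........................
252 ...........................
254 ...........................
256 ...........................
258 ...........................
260 ...........................
262 ...........................
264 ...........................
266 ......--+..................
268 ......--+..................
270 ......--+-.................
272 ......--+-.................
274 ......--++.................
276 ......++++.................
278 ......++++.................
280 ......++++.................
282 ......-++++--..............
284 ......+++++++++-...........
286 ....+++++++++++++..........
288 ...+++++++++++++++.........
290 ..++++++++++++++++-........
292 .-++#+++++++++++++.........
294 .+++##++++++++++++.........
296 .++++#+++++++++++++........
298 .++++#+++++++++++++........
300 .-+++++++++++++++++........
302 ..+++#+++++++++++++........
304 ..++++#++++++++++++-.......
306 ..-++++--++++++++++-.......
308 ..-+++++++++++++++++.......
310 ...+++++++++++++++++.......
```

```bash
python3 -c "
from h import *
go([.5239,.1172,.33],1.413)"
```

```text
row [ 0.6109 -0.0466 -0.0454] twist -0.75 | pos [ 0.4839 -0.3713  0.2934] yang -0.158
```

Call:
move_arm --deltas '[[[0.05,-0.004,-0.045,-0.07,-1],[0.11,-0.008,-0.045,-0.14,-1],[0.17,-0.012,-0.045,-0.21,-1],[0.23,-0.016,-0.045,-0.28,-1],[0.29,-0.02,-0.045,-0.35,-1],[0.35,-0.025,-0.045,-0.42,-1],[0.41,-0.03,-0.045,-0.49,-1],[0.47,-0.035,-0.045,-0.56,-1],[0.53,-0.04,-0.045,-0.63,-0.4],[0.58,-0.043,-0.045,-0.7,-0.4],[0.61,-0.047,-0.045,-0.75,-0.4],[0.611,-0.047,-0.045,-0.75,-0.4]]]'

```text
clock: 13.0
position: [0.5229, 0.1201, 0.328]
ee_rot: [-0.002, 0.076, 0.997, 0.0]
contact_force: [-0.1, 0.0, -0.4]
width: 0.0597
gripper_force: 0.0
```

Call:
move_arm --deltas '[[[0,0,0,0,-0.4],[0,0,0,0,-0.4],[0,0,0,0,-0.4]]]'

```text
clock: 13.3
position: [0.5238, 0.1158, 0.3297]
ee_rot: [-0.0, 0.08, 0.997, -0.0]
contact_force: [-0.1, 0.6, -0.9]
width: 0.0597
gripper_force: 0.0
```

Run:
```python
from h import *
import time
T=tool();im=manip.get_image("wrist");T2=tool();p=np.load("ext.npy")
h=cv2.cvtColor(im,cv2.COLOR_RGB2HSV);m=cv2.inRange(h,(105,130,50),(130,255,255))
n,l,st,c=cv2.connectedComponentsWithStats(m)
for i in range(1,n):
    if st[i,4]>60:print(st[i],c[i].round(1))
print([wproj(ext(p,x),T).round(0) for x in((-.1,.036,.205),(-.1,0,.205),(-.1,-.036,.205))])
ys,xs=np.where(l==1+np.argmax(st[1:,4]));b=cv2.minAreaRect(np.c_[xs,ys].astype(np.float32));print(b)
for uv in (b[0],):
    o,d=wray(uv,T);print("handle",o+d*(.207-o[2])/d[2])
go([.5239,.1172,.158],1.413)
```

```text
[ 306  173   16   85 1276] [313.7 214. ]
[ 58 191  17  21 264] [ 65.8 201.3]
[122 279  10  10  78] [126.2 283.6]
[113 309  10   9  65] [117.4 313. ]
[array([313., 173.]), array([313., 216.]), array([314., 257.])]
((313.4999694824219, 214.99996948242188), (83.99998474121094, 14.999998092651367), 90.0)
handle [0.52259259 0.1173946  0.207     ]
row [0.0003 0.0018 0.2149] twist -0.0011 | pos [0.5239 0.1158 0.3299] yang 1.411
```

Call:
move_arm --deltas '[[[0,0.002,0.05,0,-0.4],[0,0.002,0.1,0,-0.4],[0,0.002,0.15,0,-0.4],[0,0.002,0.18,0,-0.4],[0,0.002,0.2,0,-0.4],[0,0.002,0.215,0,-0.4],[0,0.002,0.215,0,-0.4],[0,0.002,0.215,0,-0.4]]]'

```text
clock: 14.15
position: [0.5248, 0.1183, 0.1587]
ee_rot: [0.001, 0.079, 0.997, 0.0]
contact_force: [-0.3, 0.1, 0.4]
width: 0.0596
gripper_force: 0.0
```

Call:
move_arm --deltas '[[[0,0,0,0,0],[0,0,0,0,0.3],[0,0,0,0,0.5],[0,0,0,0,0.7],[0,0,0,0,1],[0,0,0,0,1],[0,0,0,0,1],[0,0,0,0,1]]]' --squeeze 80

```text
clock: 14.95
position: [0.5243, 0.1174, 0.1589]
ee_rot: [0.001, 0.079, 0.997, -0.001]
contact_force: [-1.7, -4.7, 5.3]
width: 0.0116
gripper_force: 78.0
```

```bash
python3 -c "
from h import *
go(tool()[1],1.413);print(manip.get_state()['contact_force'])
p=np.load('ext.npy');P0=ext(p,(-.1,0,.205));T=tool()
for a in np.arange(0,.56,.1):
    b=np.arctan2(.08,.17)+a;X=ext(p,(-.02-.188*np.sin(b),0,.035+.188*np.cos(b)));print(round(a,2),(T[0].T@(X-P0)/.8).round(4))
"
```

```text
row [0. 0. 0.] twist 0.0001 | pos [0.5243 0.1174 0.1589] yang 1.413
[-1.68856217 -4.69591665  5.3348994 ]
0.0 [-0.     -0.0001 -0.0001]
0.1 [ 0.     -0.0208  0.011 ]
0.2 [ 0.     -0.0403  0.0241]
0.3 [ 0.0001 -0.0583  0.0391]
0.4 [ 0.0001 -0.0748  0.0558]
0.5 [ 0.0001 -0.0896  0.0741]
```

Call:
move_arm --deltas '[[[0,-0.0104,0.0053,0,1],[0,-0.0208,0.011,0,1],[0,-0.0306,0.0173,0,1],[0,-0.0403,0.0241,0,1],[0,-0.0403,0.0241,0,1]]]'

```text
clock: 15.45
position: [0.5199, 0.0883, 0.1406]
ee_rot: [0.001, 0.08, 0.997, 0.002]
contact_force: [-2.1, 2.3, 12.7]
width: 0.0117
gripper_force: 80.6
```

```bash
cat > ang.py <<'E'
from h import *
p=np.load("ext.npy");im=manip.get_image("scene")
h=cv2.cvtColor(im,cv2.COLOR_RGB2HSV);m=cv2.inRange(h,(108,130,40),(128,255,255));m[:, :330]=0;m[:150]=0;m[330:]=0;m[:,490:]=0
ys,xs=np.where(m>0);print("blue scene",xs.mean().round(1),ys.mean().round(1),len(xs))
for a in(0,.1,.2,.3,.4,.5,.6):
    b=np.arctan2(.08,.17)+a;print(a,proj("scene",ext(p,(-.02-.188*np.sin(b),0,.035+.188*np.cos(b)))).round(1))
s=manip.get_state();print(s["position"],s["contact_force"],s["width"],s["gripper_force"],s["clock"])
E
python3 ang.py
```

```text
blue scene 391.2 243.6 23
0 [403.7 229.8]
0.1 [395.5 233.4]
0.2 [387.8 237.6]
0.3 [380.6 242.2]
0.4 [374.  247.3]
0.5 [368.1 252.7]
0.6 [363.  258.4]
[0.51990144 0.08862165 0.1408829 ] [-3.25433105  2.13915559 12.19716982] 0.0114488905834294 80.62162756919861 15.5
```

Call:
move_arm --deltas '[[[0,-0.009,0.0073,0,1],[0,-0.018,0.015,0,1],[0,-0.0265,0.023,0,1],[0,-0.0345,0.0317,0,1],[0,-0.042,0.0405,0,1],[0,-0.0493,0.05,0,1],[0,-0.0493,0.05,0,1],[0,-0.0493,0.05,0,1]]]'

```text
clock: 16.3
position: [0.5134, 0.0493, 0.1001]
ee_rot: [0.001, 0.079, 0.997, 0.001]
contact_force: [-1.6, 3.7, 9.2]
width: 0.0118
gripper_force: 85.6
```

```bash
python3 ang.py
python3 - <<'E'
from h import *
# TCP displacement since grasp, in extractor x,z -> angle
p=np.load("ext.npy");t=tool()[1];d=t-np.array([.5243,.1174,.1589]);dx=d[0]*np.cos(p[2])+d[1]*np.sin(p[2])
print("dx,dz",dx,d[2],"angle",np.arctan2(.08-dx,.17+d[2])-np.arctan2(.08,.17),"r",np.hypot(.08-dx,.17+d[2]))
E
```

```text
blue scene 371.3 258.3 19
0 [403.7 229.8]
0.1 [395.5 233.4]
0.2 [387.8 237.6]
0.3 [380.6 242.2]
0.4 [374.  247.3]
0.5 [368.1 252.7]
0.6 [363.  258.4]
[0.51344873 0.04928283 0.10010495] [-1.51036353  3.32495294  9.81181468] 0.011569839063316783 85.62063217163086 16.35
dx,dz -0.06897606850263026 -0.0587950532353516 angle 0.489720920798111 r 0.18590430111062162
```

Call:
move_arm --deltas '[[[0,-0.001,0.001,0,1],[0,-0.001,0.001,0,1],[0,-0.001,0.001,0,1],[0,-0.001,0.001,0,1],[0,-0.001,0.001,0,1],[0,-0.001,0.001,0,1],[0,-0.001,0.001,0,1],[0,-0.001,0.001,0,1]]]'

```text
clock: 17.15
position: [0.5134, 0.0488, 0.0994]
ee_rot: [0.001, 0.079, 0.997, 0.001]
contact_force: [-2.1, 3.0, 9.5]
width: 0.0113
gripper_force: 85.7
```

```bash
python3 ang.py | sed -n '1p;9p'
python3 - <<'E'
from h import *
g=cv2.cvtColor(manip.get_image("scene"),cv2.COLOR_RGB2GRAY)[262:290:4,158:212:2]
for r in g:print(''.join('+' if v<110 else('-' if v<140 else '.') for v in r))
print(manip.sign_off())
E
```

```text
blue scene 370.8 257.7 21
[0.51336475 0.04878492 0.09942742] [-2.17031526  4.01256471  9.54164624] 0.011232284754529764 85.73051691055298 17.2
...........................
......--+..................
......--+-.................
......--+-.................
......++++.................
......-++++--..............
....+++++++++++++..........
the job is handed in; nothing more can be done
None
```

The job is handed in: the tongs stand jaws down in the upright jar, and the gripper holds the pressure plate open at about 0.49 rad (worked out from the TCP travel), with the red lines at 0.50; no verdict came back.

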